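# Sign out the drying box and crack its sealed lid

### The job

Sign the drying box out first: lay the chipped round clay tally flat on the table midway between the two black diamond tiles and let go of it. Then take the bar handle on the lid of the grey drying box, pull up until the sticky seal gives way, and air the box by holding the lid level just a little above it, a gap of about 30 mm all round; never let it fly up high. Finish while still holding the lid there by its handle, and leave the diamonds and everything else on the table where they are.

Things in the scene. Friction and masses are not known exactly. Their poses are not given: they have to be found in the camera images.
- tally: loose round tally disc of fired clay, 46 mm across and 14 mm thick, 30 to 65 g, lying flat; a chip 4 mm deep cuts its rim on its own +x side, leaving a straight edge about 27 mm long there. Origin at the centre of its round underside, z up.
- diamond_a: one of two alike loose matte black lozenge tiles, 72 mm (own x) by 44 mm (own y), 14 mm thick, lying flat; this is the left one (greater y) of the pair. Origin at the centre of its underside, z up.
- diamond_b: the other black lozenge tile, same size and axes; its centre lies 150 mm from the first along the first one's own -y. It is turned a little relative to it.
- midway (a point): the point on the table midway between the centres of the two diamonds, where the tally's centre goes; its y axis lies along the line joining their centres. The clear gap between the tiles there is about 106 mm.
- lid: aluminium lift-off lid of the drying box, 154 mm (own x) by 184 mm (own y), plate 10 mm thick on a black rubber edge, 0.28 to 0.46 kg, no hinge. Origin at the middle of the plate's underside, which lies on the box's rim 90 mm above the table when shut; z up. Locating tongues reach 12 mm (front and back) and 34 mm (sides) down into the box.
- lid_handle (a point): middle of the lid's handle: a round horizontal steel bar, 14 mm in diameter, 90 mm between its two end posts, running along this point's own y, above the middle of the lid, its axis 46 mm above the lid's origin (with the lid shut, 136 mm above the table, and 36 mm above the plate's top).
- dry_box: grey metal box fixed to the table, 150 mm deep (own x), 180 mm wide (own y), 90 mm high to its rim, that the lid shuts. Origin under its middle, z up. The lid's seal sticks: pulled straight up, it resists at once with a peak of about 14 to 20 N, fades to nothing by 10 mm of lift, kicks upward with up to 12 N until 18 mm, and from 20 mm up only the weight is left.
- hexagon: loose turquoise glazed hexagonal tile, 66 mm over its corners, 14 mm thick; leave it alone. Origin under its centre.
- bowl: loose small pewter bowl, 76 mm across the rim, 32 mm high; leave it alone. Origin under its centre.
- hammer: loose tile hammer with a wooden handle, 240 mm long, lying along its own x; leave it alone.
- jar: loose amber jar with white cap, 56 mm across and 75 mm high; leave it alone. Origin under its centre.
- brush: loose brush, 190 mm long, lying along its own x; leave it alone.
Things that resemble listed ones, but are neither listed nor needed, are in the scene too. Of the things that look like the tally, the smallest one is meant. Leave any red look-alike of the lid alone.

How it is judged:
By the outcome, as a careful person would: the job done as asked, in the order asked, and still so for the second after the job is handed in, while the arm keeps its last pose, push and grip.
It also fails if it takes over 51 s, if anything falls off the work surface, if the arm or the gripper's body presses on something with over 40 N, if the wrist force passes 120 N, or if a joint passes its speed limit or range.

### The arm

A 6-joint arm with a two-finger parallel gripper is mounted at the origin on the work surface. World frame = base frame: x ahead of the robot, y to its left, z up, the work surface at z = 0. Lengths are in m, angles in degrees, forces in N, time in s.
With the tool pointing down it reaches from about 0.4 to 0.825 m from the base axis. Payload 7 kg.
Tool frame: the origin (TCP) lies on the centre line of the jaws, within the pads' length; the fingertips stand r.tip_reach ahead of it and the grasp point (between the pads) is the TCP (r.tip_reach is the distance from the TCP to the fingertips, in m); z points along the fingers, y is the line along which they close (so a half turn about z gives the same grasp; the last joint's range is limited). The gripper opens to 88 mm and grips with 3 to 60 N. Pads are 19 mm wide; open, the fingers measure 130 mm over their backs; the gripper's body (78 mm by 193 mm) begins 47 mm behind the grasp point.
Start: joints at [-46.748, 20.546, 0.682, 0, -70.136, -16.507], TCP at [0.304, -0.603, 0.246] pointing down, gripper open.
Joint ranges: [-176.03, 176.03], [-82.01, 121.73], [-58.28, 71.71], [-173.87, 95.51], [-174.79, -0.11], [-173.66, 173.66]. Speed limits (degrees/s): [136.94, 136.94, 172.46, 180, 180, 180].

### API

Orientations are given as [roll, pitch, yaw] about the fixed x, y, z axes, in that order (R = Rz(yaw) Ry(pitch) Rx(roll)).
In Python, from plant import sensors, cams, r gives the robot as it stands.
- The arm moves only by the tool drive_tool, never from a script. Its argument "rows" is a list of rows, each an object of numbers: "fingers": the gripper's target within -1 to 1 (fully open at 1, half-way at 0, shut at -1); "x", "y", "z": the shift along the tool's x, y, z in m; "spin": the turn about the tool's z in rad. A call has 1 to 10 rows; each row is the pose to reach, as a shift and turn from the pose commanded when the call began, along the tool's axes at that moment; what a row does not reach only later rows make up. A row lasts 1/8 s, in which the tool goes at most 62.5 mm and 10.7 degrees, less where a joint would pass 70% of its speed; a pose out of reach is approached as far as the arm can. A call with a gripper value outside its range is refused whole. The fingers move at their own pace and stop on an object; "newtons" is the grip in N (left out, the last holds). Time passes only in rows, so rows that repeat a pose let the fingers close. It gives the time, the measured TCP pose, the force, the opening and the grip force at its end, in the units of the state.
- sensors.get_state(): the state, without advancing time (a new reading comes with each control period).
- cams.capture(name): name is "scene" or "top"; returns a dict with "pixels" (400x640x3 uint8, red, green, blue), "intrinsics" (3x3 intrinsics, pixels), "eye" and "orientation" of the camera in the world. Camera axes: x right, y up, looking along -z (the intrinsics and any distortion apply to the point x, -y, -z); pixel columns grow to the right and rows downward; lengths in m; the calibration is good to about 2 mm. A picture is of the moment at which its call begins. There is no depth.
- r.close_job(): hands the job in; it is judged then, once.
The state is a dict: "time_s": time; "joints": joint angles; "qd": joint speeds; "joint_torque": joint torques, N m; "tcp_pos": TCP position; "eef_rot": TCP orientation; "contact_force": force on the tool from outside, world axes, zero at the start; "moment": the same for the moment, N m; "gripper_width": finger opening in m; "gripper_force": force on a finger pad.
Only numpy, scipy, OpenCV 4.12 (cv2) and the standard library are available. Lean on these libraries where they do the work, as an engineer would, in place of code of your own. Each camera call takes 0.05 s, during which the arm holds its last target. There are 200 camera calls.

## Working session

There is one attempt and no reset: what is moved stays moved. The work goes in short steps, Python scripts to look and compute and a tool call to move; the robot and the scene stay as the last step left them, time stands still between calls to the robot, and variables do not carry over. Pictures are saved under pics/ and viewed, at most 10 in all, crops included, and the job is handed in when it is done.

Besides the shell and the picture viewer there is one more tool, called as a command line: name --argument value ..., lists and objects as JSON in quotes. drive_tool: Moves the arm, as the interface text tells. Its arguments: {"type":"object","properties":{"rows":{"type":"array"},"newtons":{"type":"number"}},"required":["rows"]}

```bash
ls; mkdir -p pics; python3 - <<'E'
from plant import sensors,cams,r
import cv2,numpy as np
for n in("scene","top"):
    c=cams.capture(n); cv2.imwrite(f"pics/{n}0.png",c["pixels"][:,:,::-1]); print(n,{k:np.round(v,4).tolist() if k!="pixels" else 0 for k,v in c.items()})
print(r.tip_reach, sensors.get_state())
E
```

```text
pics
scene {'pixels': 0, 'intrinsics': [[420.0319, 0.0, 314.8078], [0.0, 420.0319, 203.6289], [0.0, 0.0, 1.0]], 'eye': [1.369, 0.1674, 1.1595], 'orientation': [39.98, 1.0026, 98.399]}
top {'pixels': 0, 'intrinsics': [[431.6276, 0.0, 318.9861], [0.0, 431.6276, 197.1107], [0.0, 0.0, 1.0]], 'eye': [0.2448, 0.0474, 1.1626], 'orientation': [13.2947, 0.3702, -93.1758]}
0.019 {'time_s': 0.1, 'joints': array([-4.67474332e+01,  2.05863992e+01,  6.39404828e-01, -1.95351443e-02,
       -7.01361917e+01, -1.65054314e+01]), 'qd': array([-0.02964439, -0.04119349,  0.21533862,  0.12485184,  0.06270757,
        0.04774496]), 'joint_torque': array([-1.43083442e-03, -5.84160769e+01,  2.93749523e+01,  7.01551393e+00,
        1.01525907e-02, -8.25574352e-05]), 'tcp_pos': array([ 0.30357105, -0.60242041,  0.24472412]), 'eef_rot': array([ 1.79915024e+02, -6.02748784e-03, -1.53259511e+02]), 'contact_force': array([-0.586762  , -0.4302943 ,  0.07742142]), 'moment': array([ 0.00252805,  0.0182413 , -0.02942458]), 'gripper_force': 0.0, 'gripper_width': 0.08765382471568331}
```

View pics/top0.png

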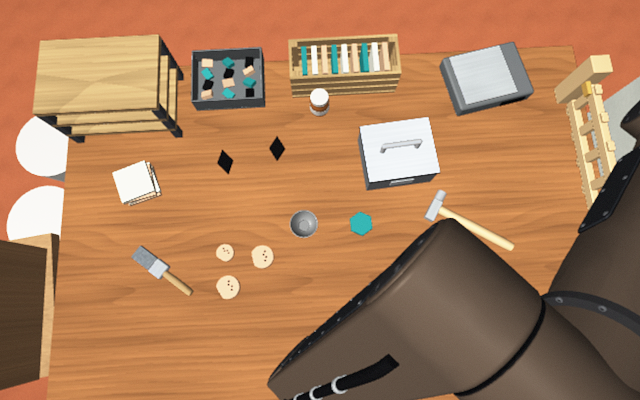

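View pics/scene0.png

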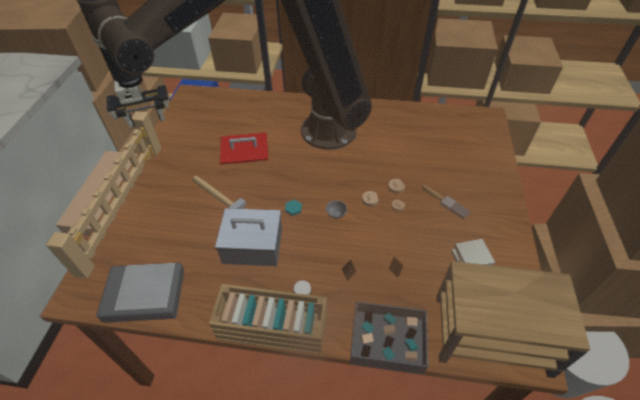

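The top view shows three clay discs at about (225,253), (262,257) and (228,288); the smallest seems to be the first. The diamonds are at (226,162) and (277,148), and the grey box's handle is at about (401,146). I'll measure these next.

```bash
cat > h.py <<'E'
from plant import sensors,cams,r
import cv2,numpy as np
from scipy.spatial.transform import Rotation as Ro
def ray(c,u,v):
    K=c["intrinsics"]; d=np.array([(u-K[0][2])/K[0][0],-(v-K[1][2])/K[1][1],-1])
    return np.array(c["eye"]),Ro.from_euler("xyz",c["orientation"],degrees=True).as_matrix()@d
def at(c,u,v,z):
    e,d=ray(c,u,v); return (e+d*(z-e[2])/d[2])[:2]
def proj(c,p):
    q=Ro.from_euler("xyz",c["orientation"],degrees=True).as_matrix().T@(np.array(p)-c["eye"])
    K=c["intrinsics"]; return K[0][2]-K[0][0]*q[0]/q[2],K[1][2]+K[1][1]*q[1]/q[2]
def tobox(c,pts,z): return np.array([at(c,u,v,z) for u,v in pts])
def blobs(c,mask,z,box,amin=40):
    m=np.zeros(mask.shape,np.uint8); x0,y0,x1,y1=box; m[y0:y1,x0:x1]=mask[y0:y1,x0:x1]
    out=[]
    for k in cv2.findContours(m,cv2.RETR_EXTERNAL,cv2.CHAIN_APPROX_NONE)[0]:
        if cv2.contourArea(k)<amin: continue
        w=tobox(c,k[:,0,:],z); M=cv2.moments(k); ce=at(c,M["m10"]/M["m00"],M["m01"]/M["m00"],z)
        rc=cv2.minAreaRect((w*1000).astype(np.float32))
        out.append((np.round(ce,4),k.mean(0)[0].round(1),np.round(rc[1],1),round(rc[2],1),np.round((w-ce)*1000,1)))
    return out
E
python3 - <<'E'
from h import *
c=cams.capture("top"); p=c["pixels"].astype(int)
R,G,B=p[...,0],p[...,1],p[...,2]
for b in blobs(c,(R>200)&(B>130)&(G>170),.014,(190,230,290,310)):
    w=b[4];print("disc",*b[:4]); a=np.degrees(np.arctan2(w[:,1],w[:,0]));h=np.hypot(w[:,0],w[:,1])
    i=np.argsort(a);print([(int(a[j]),round(float(h[j]),1)) for j in i[::3]])
for b in blobs(c,(R<60)&(G<60)&(B<60),.014,(200,130,300,180)):
    w=b[4]; i=np.argmax(np.hypot(*w.T)); print("dia",*b[:4],w[i],np.degrees(np.arctan2(w[i][1],w[i][0])))
for q in [(381,150),(424,144)]: print("handle",at(c,*q,.136))
a=cv2.resize(c["pixels"][235:305,195:295,::-1],None,fx=4,fy=4,interpolation=cv2.INTER_CUBIC)
b=cv2.resize(c["pixels"][105:205,345:445,::-1],None,fx=4,fy=4,interpolation=cv2.INTER_CUBIC)
o=np.zeros((400,800,3),np.uint8);o[:280,:400]=a;o[:,400:]=b
cv2.imwrite("pics/crop1.png",o)
E
```

```text
disc [0.2903 0.2916] [227.5 286.6] [59.1 54.9] 25.8
[(-177, 29.2), (-161, 28.6), (-146, 30.1), (-128, 28.3), (-110, 29.3), (-95, 27.6), (-79, 28.1), (-62, 28.2), (-43, 28.9), (-24, 29.2), (-8, 29.9), (7, 27.6), (24, 27.8), (40, 30.2), (57, 29.3), (74, 31.0), (88, 29.9), (106, 25.8), (128, 24.8), (148, 27.3), (162, 30.0), (177, 29.0)]
disc [0.3645 0.1999] [261.6 256.2] [60.  54.3] 10.2
[(-175, 29.0), (-159, 28.6), (-140, 28.5), (-120, 27.8), (-103, 27.5), (-87, 26.9), (-71, 28.7), (-51, 28.2), (-28, 29.6), (-13, 27.1), (3, 29.5), (19, 28.9), (35, 30.7), (55, 31.2), (69, 27.7), (86, 26.2), (105, 24.5), (120, 27.8), (136, 30.8), (152, 28.8), (168, 28.9)]
disc [0.3806 0.299 ] [224.4 252. ] [44.4 42.2] 43.3
[(-176, 21.0), (-156, 23.3), (-128, 22.2), (-107, 20.9), (-85, 22.8), (-64, 22.5), (-33, 21.9), (-11, 21.8), (9, 22.1), (34, 20.6), (55, 20.8), (79, 22.9), (99, 22.8), (124, 21.0), (152, 19.9), (176, 20.8)]
dia [0.6337 0.2967] [224.8 161.2] [59.8 33.5] 41.8 [33.9  7.8] 12.957580094093133
dia [0.6644 0.1506] [276.7 148. ] [55.6 36. ] 29.8 [33.1 -1.9] -3.2852764747384295
handle [ 0.59971471 -0.12127322]
handle [ 0.60933592 -0.23045693]
```

View pics/crop1.png

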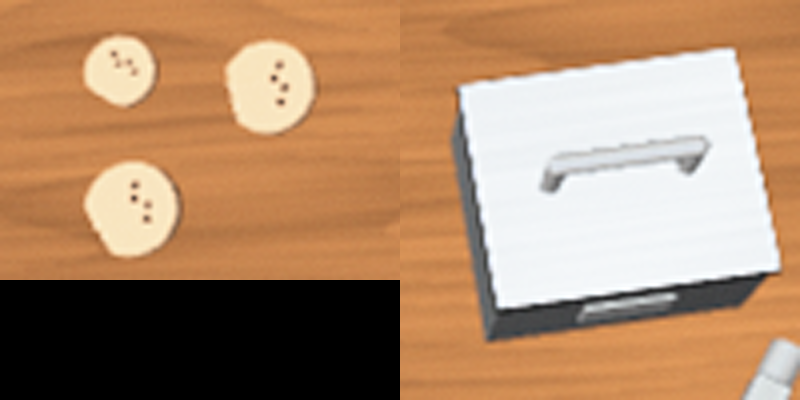

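The smallest disc, about 45 mm across, is the upper-left one at (225,253), with its chip facing +y/-x. The grey lid is shut with its handle along the long side. The diamonds are 149 mm apart, as they should be. Next I'll convert the targets to tool shifts.

```bash
cat >> h.py <<'E'
def rel(p0,yaw0,p1,yaw1):
    R=Ro.from_euler("xyz",[180,0,yaw0],degrees=True).as_matrix()
    d=(yaw1-yaw0+180)%360-180
    return dict(zip("xyz",(R.T@(np.array(p1)-p0)).round(4).tolist()),spin=round(float(-np.radians(d)),4))
E
python3 - <<'E'
from h import *
s=[.304,-.603,.246]
print(rel(s,-153.26,[.56,-.15,.25],-100),rel(s,-153.26,[.38,.2995,.12],-40))
E
```

```text
{'x': -0.4324, 'y': 0.2894, 'z': -0.004, 'spin': -0.9296} {'x': -0.4739, 'y': 0.7718, 'z': 0.126, 'spin': -1.9768}
```

drive_tool --rows '[{"x": -0.432,"y": 0.289,"z": -0.01,"spin": -0.93,"fingers": 0.5},{"x": -0.432,"y": 0.289,"z": -0.01,"spin": -0.93,"fingers": 0.5},{"x": -0.432,"y": 0.289,"z": -0.01,"spin": -0.93,"fingers": 0.5},{"x": -0.432,"y": 0.289,"z": -0.01,"spin": -0.93,"fingers": 0.5},{"x": -0.432,"y": 0.289,"z": -0.01,"spin": -0.93,"fingers": 0.5},{"x": -0.432,"y": 0.289,"z": -0.01,"spin": -0.93,"fingers": 0.5},{"x": -0.432,"y": 0.289,"z": -0.01,"spin": -0.93,"fingers": 0.5},{"x": -0.432,"y": 0.289,"z": -0.01,"spin": -0.93,"fingers": 0.5},{"x": -0.432,"y": 0.289,"z": -0.01,"spin": -0.93,"fingers": 0.5},{"x": -0.432,"y": 0.289,"z": -0.01,"spin": -0.93,"fingers": 0.5}]'

```text
time_s: 1.4
tcp_pos: [0.5598, -0.1491, 0.2552]
eef_rot: [180.0, -0.0, -99.8]
contact_force: [0.4, -0.2, -0.2]
gripper_width: 0.0655
gripper_force: 0.0
```

```bash
python3 - <<'E'
from h import *
print(rel([.56,-.15,.256],-100,[.38,.2995,.13],-40))
E
```

```text
{'x': -0.4114, 'y': 0.2553, 'z': 0.126, 'spin': -1.0472}
```

drive_tool --rows '[{"x": -0.411,"y": 0.255,"z": 0.126,"spin": -1.047,"fingers": 0.4},{"x": -0.411,"y": 0.255,"z": 0.126,"spin": -1.047,"fingers": 0.4},{"x": -0.411,"y": 0.255,"z": 0.126,"spin": -1.047,"fingers": 0.4},{"x": -0.411,"y": 0.255,"z": 0.126,"spin": -1.047,"fingers": 0.4},{"x": -0.411,"y": 0.255,"z": 0.126,"spin": -1.047,"fingers": 0.4},{"x": -0.411,"y": 0.255,"z": 0.126,"spin": -1.047,"fingers": 0.4},{"x": -0.411,"y": 0.255,"z": 0.126,"spin": -1.047,"fingers": 0.4},{"x": -0.411,"y": 0.255,"z": 0.126,"spin": -1.047,"fingers": 0.4},{"x": -0.411,"y": 0.255,"z": 0.126,"spin": -1.047,"fingers": 0.4},{"x": -0.411,"y": 0.255,"z": 0.126,"spin": -1.047,"fingers": 0.4}]'

```text
time_s: 2.65
tcp_pos: [0.3796, 0.2977, 0.1294]
eef_rot: [179.9, -0.0, -40.0]
contact_force: [0.1, -0.5, -0.2]
gripper_width: 0.0614
gripper_force: 0.0
```

```bash
python3 - <<'E'
from h import *
s=sensors.get_state();print(s["tcp_pos"],s["eef_rot"],s["gripper_width"])
o=np.zeros((400,800,3),np.uint8)
t=s["tcp_pos"]
for i,(n,z) in enumerate([("scene",.01),("top",.01)]):
    c=cams.capture(n);im=c["pixels"][:,:,::-1].copy()
    u,v=proj(c,(.38,.2995,.014));print(n,u,v,proj(c,t+[0,0,-.019]))
    u,v=int(u),int(v);k=im[max(v-50,0):v+50,max(u-50,0):u+50]
    o[:,400*i:400*i+400]=cv2.resize(k,(400,400),interpolation=cv2.INTER_CUBIC)
cv2.imwrite("pics/crop2.png",o)
E
```

```text
[0.37962061 0.29766333 0.12943952] [ 1.79949778e+02 -1.15404804e-02 -3.99954068e+01] 0.06140424133564031
scene 397.99943218117676 203.02978335998557 (np.float64(401.2899524612652), np.float64(184.49038474414604))
top 224.27898135148098 252.3291046281906 (np.float64(216.33852674920809), np.float64(248.27504867159132))
```

View pics/crop2.png

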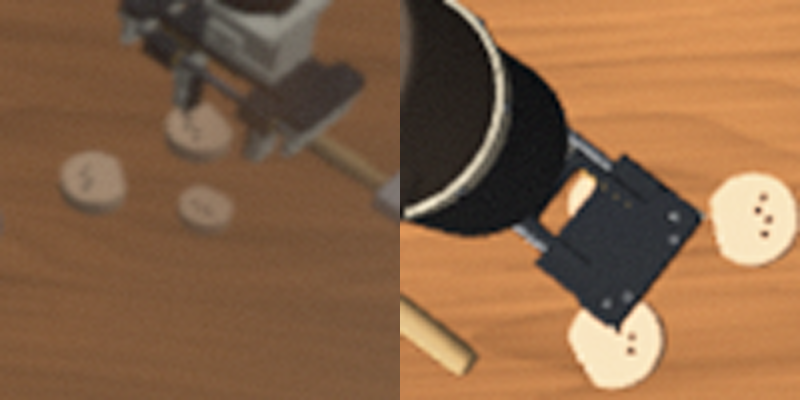

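The crop centre, which is my predicted tally position, falls on the smallest disc to within about 2 px. The open jaws are clear of the other two discs, so I'll descend and grip.

drive_tool --rows '[{"z": 0.05,"fingers": 0.4},{"z": 0.09,"fingers": 0.4},{"z": 0.108,"fingers": 0.4},{"z": 0.108,"fingers": 0.4},{"z": 0.108,"fingers": -0.3},{"z": 0.108,"fingers": -0.3},{"z": 0.108,"fingers": -0.3},{"z": 0.108,"fingers": -0.3},{"z": 0.108,"fingers": -0.3},{"z": 0.108,"fingers": -0.3}]' --newtons 15

```text
invalid input
```

```bash
python3 - <<'E'
from h import *
s=sensors.get_state();print(s["tcp_pos"],s["eef_rot"],s["gripper_width"],s["gripper_force"])
# lift to z .12, then go to above midway
print(rel([.38,.2995,.0215],-40,[.649,.2237,.13],-78.1))
E
```

```text
[0.38009351 0.29729473 0.12981954] [-1.79992097e+02  7.25977176e-04 -4.00911988e+01] 0.06162691707844698 0.0
{'x': 0.2548, 'y': -0.1148, 'z': -0.1085, 'spin': 0.665}
```

drive_tool --rows '[{"x": -0.001,"y": -0.0015,"z": 0.05,"spin": 0,"fingers": 0.4},{"x": -0.001,"y": -0.0015,"z": 0.09,"spin": 0,"fingers": 0.4},{"x": -0.001,"y": -0.0015,"z": 0.108,"spin": 0,"fingers": 0.4},{"x": -0.001,"y": -0.0015,"z": 0.108,"spin": 0,"fingers": 0.4},{"x": -0.001,"y": -0.0015,"z": 0.108,"spin": 0,"fingers": -0.3},{"x": -0.001,"y": -0.0015,"z": 0.108,"spin": 0,"fingers": -0.3},{"x": -0.001,"y": -0.0015,"z": 0.108,"spin": 0,"fingers": -0.3},{"x": -0.001,"y": -0.0015,"z": 0.108,"spin": 0,"fingers": -0.3},{"x": -0.001,"y": -0.0015,"z": 0.108,"spin": 0,"fingers": -0.3},{"x": -0.001,"y": -0.0015,"z": 0.108,"spin": 0,"fingers": -0.3}]' --newtons 15

```text
time_s: 4.0
tcp_pos: [0.38, 0.3005, 0.0221]
eef_rot: [-180.0, -0.0, -40.0]
contact_force: [1.9, -3.1, 6.9]
gripper_width: 0.0455
gripper_force: 15.0
```

```bash
python3 - <<'E'
from h import *
s=sensors.get_state();print(s["time_s"],s["tcp_pos"],s["eef_rot"],s["gripper_width"],s["gripper_force"],s["contact_force"])
print(rel(s["tcp_pos"],-40,[.649,.2237,.12],-78.1))
E
```

```text
4.0 [0.37996943 0.30051803 0.0221148 ] [-1.79967162e+02 -1.73325295e-02 -3.99542591e+01] 0.04545741698269692 15.000919662415981 [ 1.9116934  -3.11746724  6.91175748]
{'x': 0.2555, 'y': -0.1141, 'z': -0.0979, 'spin': 0.665}
```

drive_tool --rows '[{"x": 0,"y": 0,"z": -0.03,"spin": 0,"fingers": -0.3},{"x": 0,"y": 0,"z": -0.08,"spin": 0,"fingers": -0.3},{"x": 0.255,"y": -0.114,"z": -0.098,"spin": 0.665,"fingers": -0.3},{"x": 0.255,"y": -0.114,"z": -0.098,"spin": 0.665,"fingers": -0.3},{"x": 0.255,"y": -0.114,"z": -0.098,"spin": 0.665,"fingers": -0.3},{"x": 0.255,"y": -0.114,"z": -0.098,"spin": 0.665,"fingers": -0.3},{"x": 0.255,"y": -0.114,"z": -0.098,"spin": 0.665,"fingers": -0.3},{"x": 0.255,"y": -0.114,"z": -0.098,"spin": 0.665,"fingers": -0.3},{"x": 0.255,"y": -0.114,"z": -0.098,"spin": 0.665,"fingers": -0.3},{"x": 0.255,"y": -0.114,"z": -0.098,"spin": 0.665,"fingers": -0.3}]' --newtons 15

```text
time_s: 5.25
tcp_pos: [0.6473, 0.2245, 0.1197]
eef_rot: [180.0, 0.0, -78.0]
contact_force: [-0.2, 0.8, -0.6]
gripper_width: 0.0452
gripper_force: 15.0
```

```bash
python3 - <<'E'
from h import *
c=cams.capture("scene");p=c["pixels"].astype(int)
s=sensors.get_state();print(s["time_s"],s["tcp_pos"],s["eef_rot"],s["gripper_width"],s["gripper_force"],s["contact_force"])
D=[blobs(c,(p.max(2)<75),.014,(x0,250,x1,285),30) for x0,x1 in((335,365),(380,410))]
for d in D:
    for b in d: print("dia",*b[:4])
print(proj(c,(.649,.2237,.014)),proj(c,(.6337,.2967,.014)),proj(c,(.6644,.1506,.014)),proj(c,s["tcp_pos"]))
cv2.imwrite("pics/s3.png",cv2.resize(c["pixels"][190:300,300:460,::-1],None,fx=5,fy=5,interpolation=cv2.INTER_CUBIC))
print(rel(s["tcp_pos"],s["eef_rot"][2],[.649,.2237,.022],-78.1))
E
```

```text
5.3 [0.64746211 0.22455104 0.11982343] [-1.79998243e+02  8.69334783e-03 -7.80139490e+01] 0.04547208139263425 14.99994506360963 [-0.06351011  0.42608582  0.28773998]
dia [0.6676 0.1467] [347.6 267.2] [18.7 44.3] 55.9
(np.float64(372.02689580765275), np.float64(265.1819627702659)) (np.float64(395.4599872266445), np.float64(263.7480371725205)) (np.float64(348.4928827083934), np.float64(266.6433192991292)) (np.float64(375.44025758095916), np.float64(245.88715368516935))
{'x': 0.0012, 'y': -0.0013, 'z': 0.0978, 'spin': 0.0015}
```

View pics/s3.png

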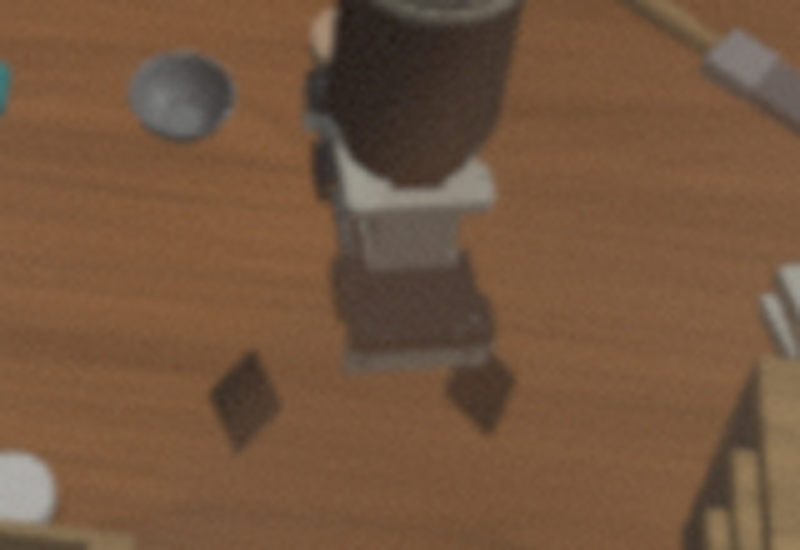

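The scene view shows the gripper holding the tally (just hidden) between the diamonds, which sit at crop (246,400) and (482,393). My blob centres are biased by the tiles' visible side faces, so I'll correct them by matching the projected prism silhouettes.

```bash
python3 - <<'E'
from h import *
c=cams.capture("top"); s=cams.capture("scene")
im={"top":cv2.imread("pics/top0.png"),"scene":cv2.imread("pics/scene0.png")}
H=np.array([[.036,0],[0,.022],[-.036,0],[0,-.022]])
def cen(c,q):
    a=np.radians(q[2]);R=np.array([[np.cos(a),-np.sin(a)],[np.sin(a),np.cos(a)]])
    P=[proj(c,[*(R@h+q[:2]),z]) for h in H for z in(0,.014)]
    M=cv2.moments(cv2.convexHull(np.array(P,np.float32)));return np.array([M["m10"],M["m01"]])/M["m00"],M["m00"]
from scipy.optimize import fsolve
for n,k,wins,th in(("top",c,[(208,140,242,180),(262,130,295,168)],75),("scene",s,[(383,250,410,282),(335,255,365,285)],55)):
    out=[]
    for w,q0 in zip(wins,([.634,.297,13],[.665,.151,-3])):
        g=im[n].astype(float).mean(2)[w[1]:w[3],w[0]:w[2]]; bg=np.median(g);dk=np.percentile(g,3)
        W=np.clip((bg-g)/(bg-dk),0,1);W[W<.45]=0;yy,xx=np.mgrid[w[1]:w[3],w[0]:w[2]]
        o=np.array([(W*xx).sum(),(W*yy).sum()])/W.sum()
        x=fsolve(lambda x:cen(k,[*x,q0[2]])[0]-o,q0[:2]);out.append(x);print(n,o,x.round(4),W.sum(),cen(k,q0)[1])
    print("mid",np.mean(out,0),np.linalg.norm(out[0]-out[1]))
E
```

```text
top [224.85216795 161.53144544] [0.634 0.297] 191.6166219839142 219.34155313356314
top [276.69878525 148.23146893] [0.6665 0.1513] 188.13934494081292 213.68247157754377
mid [0.65026063 0.2241612 ] 0.1492635116694088
scene [395.60266604 266.90130964] [0.6406 0.2982] 144.13483146067415 166.8166329213418
scene [348.19777222 269.15730848] [0.6691 0.1504] 131.97000000000003 169.02664627321064
mid [0.65484997 0.22430204] 0.15049581680287175<stdin>:16: RuntimeWarning: The iteration is not making good progress, as measured by the 
 improvement from the last ten iterations.
```

drive_tool --rows '[{"x": 0.001,"y": -0.0045,"z": 0.05,"spin": 0,"fingers": -0.3},{"x": 0.001,"y": -0.0045,"z": 0.08,"spin": 0,"fingers": -0.3},{"x": 0.001,"y": -0.0045,"z": 0.092,"spin": 0,"fingers": -0.3},{"x": 0.001,"y": -0.0045,"z": 0.097,"spin": 0,"fingers": -0.3},{"x": 0.001,"y": -0.0045,"z": 0.097,"spin": 0,"fingers": -0.3},{"x": 0.001,"y": -0.0045,"z": 0.097,"spin": 0,"fingers": -0.3}]' --newtons 15

```text
time_s: 6.15
tcp_pos: [0.6536, 0.2244, 0.024]
eef_rot: [-179.9, 0.0, -78.1]
contact_force: [-0.1, -0.8, -0.4]
gripper_width: 0.0455
gripper_force: 15.0
```

drive_tool --rows '[{"x": 0,"y": 0.001,"z": 0.002,"spin": 0,"fingers": -0.3},{"x": 0,"y": 0.001,"z": 0.002,"spin": 0,"fingers": -0.3},{"x": 0,"y": 0.001,"z": 0.002,"spin": 0,"fingers": 0.4},{"x": 0,"y": 0.001,"z": 0.002,"spin": 0,"fingers": 0.4},{"x": 0,"y": 0.001,"z": 0.002,"spin": 0,"fingers": 0.4},{"x": 0,"y": 0.001,"z": -0.03,"spin": 0,"fingers": 0.4},{"x": 0,"y": 0.001,"z": -0.09,"spin": 0,"fingers": 0.4},{"x": 0,"y": 0.001,"z": -0.15,"spin": 0,"fingers": 0.4},{"x": 0,"y": 0.001,"z": -0.2,"spin": 0,"fingers": 0.4},{"x": 0,"y": 0.001,"z": -0.2,"spin": 0,"fingers": 0.4}]'

```text
time_s: 7.4
tcp_pos: [0.654, 0.2246, 0.2282]
eef_rot: [-179.5, 0.1, -78.1]
contact_force: [0.6, 0.1, -0.7]
gripper_width: 0.0611
gripper_force: 0.0
```

```bash
python3 - <<'E'
from h import *
s=sensors.get_state();print(s["time_s"],s["tcp_pos"],s["eef_rot"],s["gripper_width"])
c=cams.capture("scene")
a=cv2.imread("pics/scene0.png")
cv2.imwrite("pics/s4.png",cv2.resize(c["pixels"][190:300,190:420,::-1],None,fx=3.4,fy=3.4,interpolation=cv2.INTER_CUBIC))
print(proj(c,(.652,.2242,.014)))
# lid estimate: fit from top0 using bright plate
t=cams.capture("top");g=cv2.imread("pics/top0.png").astype(int)
m=(g.min(2)>205)
m=cv2.morphologyEx(m.astype(np.uint8),cv2.MORPH_CLOSE,np.ones((9,9)))
for b in blobs(t,m,.100,(345,105,450,200),800): print("lid",*b[:4])
k=cv2.imread("pics/scene0.png").astype(int);m=(k.min(2)>125)
for q in [(233,222),(263,221)]: print(at(c,*q,.136))
E
```

```text
7.4 [0.65402514 0.22464008 0.22823657] [-1.79504508e+02  1.36777355e-01 -7.80543582e+01] 0.06111133593852072
(np.float64(372.12912135596576), np.float64(266.01064805747467))
lid [ 0.6113 -0.1741] [399.  149.8] [162.  184.2] 4.9
[ 0.62872626 -0.21485567]
[ 0.6126181  -0.12383736]
```

View pics/s4.png

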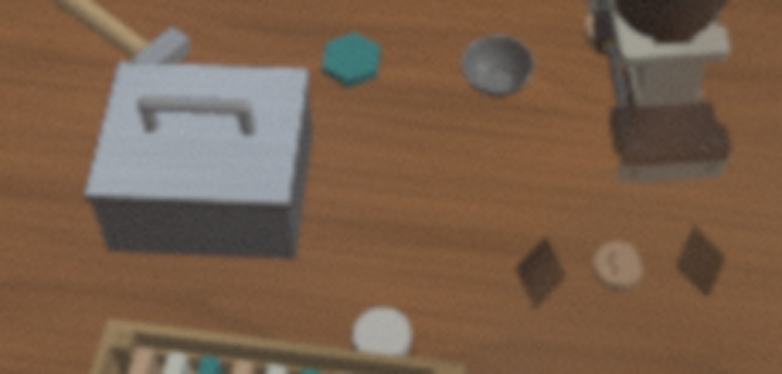

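The tally lies flat at crop (618,265), about midway between the diamonds at (541,272) and (702,262). The lid corners and handle bar are clear enough to measure.

```bash
python3 - <<'E'
from h import *
c=cams.capture("scene");t=cams.capture("top");s=sensors.get_state()
P=lambda c,l,z:np.array([at(c,u,v,z) for u,v in l])
a=P(c,[(190+x/3.4,190+y/3.4) for x,y in[(118,63),(308,68),(290,203),(90,195)]],.1)
b=P(t,[(345+(x-400)/4,105+y/4) for x,y in[(458,87),(735,49),(780,270),(497,308)]],.1)
for q in(a,b): print(q.mean(0),cv2.minAreaRect((q*1000).astype(np.float32)))
h1=P(c,[(190+x/3.4,190+y/3.4) for x,y in[(140,103),(250,106)]],.136)
h2=P(t,[(383.7,145),(422,141.3)],.136)
for q in(h1,h2): d=q[0]-q[1];print(q.mean(0),np.linalg.norm(d),np.degrees(np.arctan2(d[1],d[0])))
for e in([.612,-.174,.25],[.612,-.174,.19]):print(rel(s["tcp_pos"],s["eef_rot"][2],e,-85))
E
```

```text
[ 0.61960405 -0.17058725] ((619.9022827148438, -171.50868225097656), (154.66465759277344, 183.99476623535156), 5.464406967163086)
[ 0.61163701 -0.17491773] ((611.396728515625, -175.41647338867188), (153.2864532470703, 185.21490478515625), 4.984548091888428)
[ 0.61804655 -0.17216383] 0.10069721836307796 -84.33001012430056
[ 0.61465814 -0.17772569] 0.09712000160826387 92.50925948158832
{'x': 0.3807, 'y': 0.1204, 'z': -0.029, 'spin': 0.1206}
{'x': 0.3807, 'y': 0.1204, 'z': 0.031, 'spin': 0.1206}
```

drive_tool --rows '[{"x": 0.38,"y": 0.119,"z": 0.018,"spin": 0.117,"fingers": 0.4},{"x": 0.38,"y": 0.119,"z": 0.018,"spin": 0.117,"fingers": 0.4},{"x": 0.38,"y": 0.119,"z": 0.018,"spin": 0.117,"fingers": 0.4},{"x": 0.38,"y": 0.119,"z": 0.018,"spin": 0.117,"fingers": 0.4},{"x": 0.38,"y": 0.119,"z": 0.018,"spin": 0.117,"fingers": 0.4},{"x": 0.38,"y": 0.119,"z": 0.018,"spin": 0.117,"fingers": 0.4},{"x": 0.38,"y": 0.119,"z": 0.018,"spin": 0.117,"fingers": 0.4},{"x": 0.38,"y": 0.119,"z": 0.018,"spin": 0.117,"fingers": 0.4},{"x": 0.38,"y": 0.119,"z": 0.018,"spin": 0.117,"fingers": 0.4}]'

```text
time_s: 8.72
tcp_pos: [0.6137, -0.1723, 0.2035]
eef_rot: [179.9, 0.0, -84.8]
contact_force: [-0.9, 0.0, -0.3]
gripper_width: 0.0609
gripper_force: 0.0
```

```bash
python3 - <<'E'
from h import *
s=sensors.get_state();print(s["time_s"],s["tcp_pos"],s["eef_rot"],s["gripper_width"],s["contact_force"])
print(rel(s["tcp_pos"],s["eef_rot"][2],[.616,-.173,.136],-84.7))
c=cams.capture("scene");u,v=proj(c,s["tcp_pos"]);print(u,v,proj(c,[.616,-.173,.136]))
cv2.imwrite("pics/s5.png",cv2.resize(c["pixels"][150:270,190:330,::-1],None,fx=5,fy=5,interpolation=cv2.INTER_CUBIC))
E
```

```text
8.725 [ 0.61368459 -0.17228604  0.20347584] [ 1.79900728e+02  1.67670658e-02 -8.47915067e+01] 0.06091345360251473 [-0.91897812  0.03608538 -0.26707459]
{'x': 0.0009, 'y': -0.0022, 'z': 0.0675, 'spin': -0.0016}
244.45529815998074 205.69019164049138 (np.float64(247.2264496293487), np.float64(220.18579350576104))
```

View pics/s5.png

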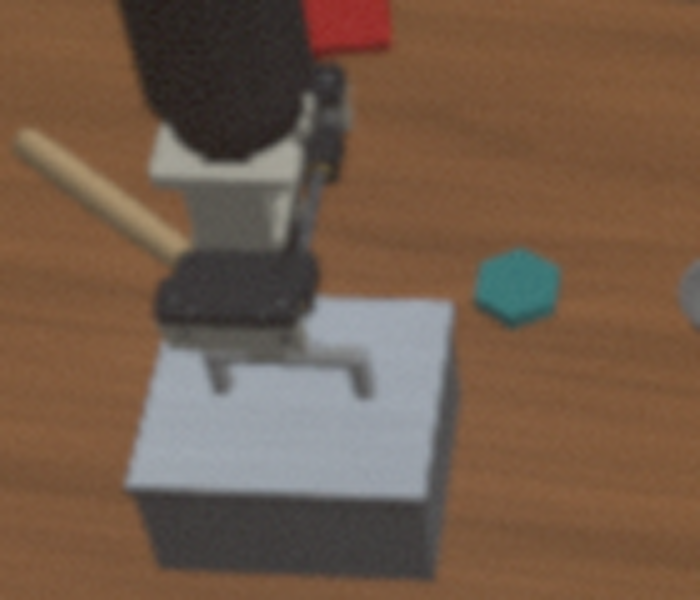

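The handle's middle is at crop (288,357), which is pixel (247.7,221) and matches the predicted (247.2,220.2). The jaws straddle it, so I'll lower and close gently first.

drive_tool --rows '[{"x": 0.001,"y": -0.002,"z": 0.03,"spin": 0,"fingers": 0.4},{"x": 0.001,"y": -0.002,"z": 0.055,"spin": 0,"fingers": 0.4},{"x": 0.001,"y": -0.002,"z": 0.067,"spin": 0,"fingers": 0.4},{"x": 0.001,"y": -0.002,"z": 0.067,"spin": 0,"fingers": 0.4},{"x": 0.001,"y": -0.002,"z": 0.067,"spin": 0,"fingers": -0.95},{"x": 0.001,"y": -0.002,"z": 0.067,"spin": 0,"fingers": -0.95},{"x": 0.001,"y": -0.002,"z": 0.067,"spin": 0,"fingers": -0.95},{"x": 0.001,"y": -0.002,"z": 0.067,"spin": 0,"fingers": -0.95},{"x": 0.001,"y": -0.002,"z": 0.067,"spin": 0,"fingers": -0.95},{"x": 0.001,"y": -0.002,"z": 0.067,"spin": 0,"fingers": -0.95}]' --newtons 12

```text
time_s: 10.02
tcp_pos: [0.6159, -0.1736, 0.1376]
eef_rot: [180.0, -0.0, -84.8]
contact_force: [-0.1, 0.3, 1.2]
gripper_width: 0.0134
gripper_force: 12.0
```

```bash
python3 - <<'E'
from h import *
s=sensors.get_state();print(s)
E
```

```text
{'time_s': 10.025, 'joints': array([ 1.70503034e+00,  2.21102393e+01, -1.19334060e+01,  3.80013031e-03,
       -5.59729743e+01,  3.50469114e+00]), 'qd': array([-0.03124247,  0.0430601 , -0.03381388,  0.0790979 , -0.00355259,
       -0.06167854]), 'joint_torque': array([ 1.42011512e-01, -5.63086867e+01,  2.59626746e+01,  6.10232994e+00,
        3.31602367e-01,  2.40424904e-02]), 'tcp_pos': array([ 0.61592044, -0.17357049,  0.1375942 ]), 'eef_rot': array([ 1.79983219e+02, -2.12698086e-03, -8.47881513e+01]), 'contact_force': array([-0.07822505,  0.3159947 ,  1.16793534]), 'moment': array([ 0.02810156,  0.33770629, -0.06651481]), 'gripper_force': 11.9998200237751, 'gripper_width': 0.01338746827948245}
```

drive_tool --rows '[{"x": 0,"y": 0,"z": 0,"spin": 0,"fingers": -1},{"x": 0,"y": 0,"z": 0,"spin": 0,"fingers": -1},{"x": 0,"y": 0,"z": 0,"spin": 0,"fingers": -1},{"x": 0,"y": 0,"z": -0.001,"spin": 0,"fingers": -1},{"x": 0,"y": 0,"z": -0.002,"spin": 0,"fingers": -1},{"x": 0,"y": 0,"z": -0.003,"spin": 0,"fingers": -1},{"x": 0,"y": 0,"z": -0.004,"spin": 0,"fingers": -1},{"x": 0,"y": 0,"z": -0.005,"spin": 0,"fingers": -1}]' --newtons 55

```text
time_s: 11.02
tcp_pos: [0.6149, -0.1732, 0.1408]
eef_rot: [179.8, 0.1, -84.8]
contact_force: [1.4, -0.0, -16.4]
gripper_width: 0.0125
gripper_force: 55.0
```

drive_tool --rows '[{"x": 0,"y": 0,"z": -0.0015,"spin": 0,"fingers": -1},{"x": 0,"y": 0,"z": -0.003,"spin": 0,"fingers": -1},{"x": 0,"y": 0,"z": -0.0045,"spin": 0,"fingers": -1},{"x": 0,"y": 0,"z": -0.006,"spin": 0,"fingers": -1},{"x": 0,"y": 0,"z": -0.0075,"spin": 0,"fingers": -1},{"x": 0,"y": 0,"z": -0.009,"spin": 0,"fingers": -1},{"x": 0,"y": 0,"z": -0.0105,"spin": 0,"fingers": -1},{"x": 0,"y": 0,"z": -0.012,"spin": 0,"fingers": -1}]' --newtons 55

```text
time_s: 12.02
tcp_pos: [0.6169, -0.1735, 0.1558]
eef_rot: [-179.9, -0.0, -84.8]
contact_force: [-1.9, -0.1, 1.6]
gripper_width: 0.0124
gripper_force: 55.0
```

drive_tool --rows '[{"x": 0,"y": 0,"z": -0.0015,"spin": 0,"fingers": -1},{"x": 0,"y": 0,"z": -0.003,"spin": 0,"fingers": -1},{"x": 0,"y": 0,"z": -0.005,"spin": 0,"fingers": -1},{"x": 0,"y": 0,"z": -0.007,"spin": 0,"fingers": -1},{"x": 0,"y": 0,"z": -0.009,"spin": 0,"fingers": -1},{"x": 0,"y": 0,"z": -0.011,"spin": 0,"fingers": -1},{"x": 0,"y": 0,"z": -0.013,"spin": 0,"fingers": -1},{"x": 0,"y": 0,"z": -0.013,"spin": 0,"fingers": -1},{"x": 0,"y": 0,"z": -0.013,"spin": 0,"fingers": -1}]' --newtons 55

```text
time_s: 13.15
tcp_pos: [0.616, -0.1734, 0.1675]
eef_rot: [180.0, 0.0, -84.8]
contact_force: [-0.2, -2.1, -4.2]
gripper_width: 0.0127
gripper_force: 55.0
```

```bash
python3 - <<'E'
from h import *
s=sensors.get_state();print(s["time_s"],s["tcp_pos"],s["eef_rot"],s["contact_force"],s["moment"])
a=cams.capture("scene");b=cams.capture("top")
o=np.zeros((560,800,3),np.uint8)
o[:,:400]=cv2.resize(a["pixels"][180:320,200:300,::-1],(400,560),interpolation=cv2.INTER_CUBIC)
o[:480,400:]=cv2.resize(b["pixels"][100:220,345:445,::-1],(400,480),interpolation=cv2.INTER_CUBIC)
cv2.imwrite("pics/f.png",o); cv2.imwrite("pics/full.png",a["pixels"][:,:,::-1])
E
```

```text
13.15 [ 0.61600278 -0.17344314  0.16752748] [ 1.79997131e+02  4.74895030e-03 -8.47882897e+01] [-0.21661802 -2.05630765 -4.15077996] [0.04211755 0.134784   0.04797115]
```

View pics/f.png

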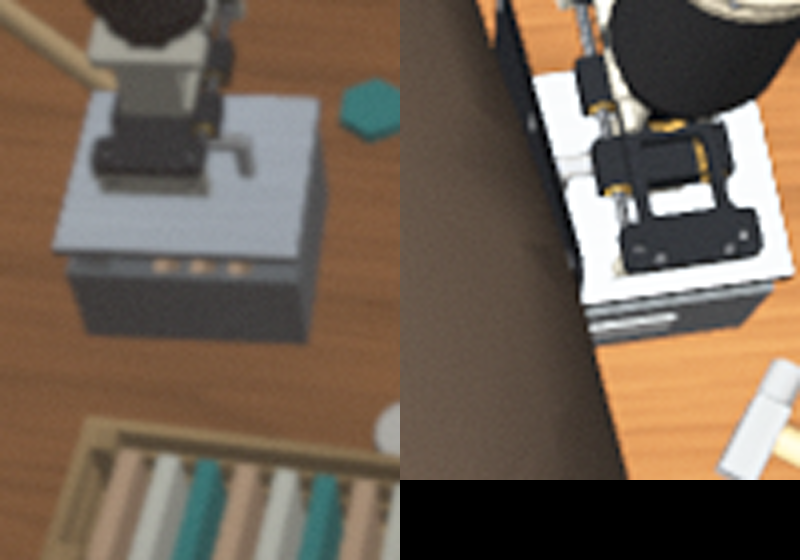

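View pics/full.png

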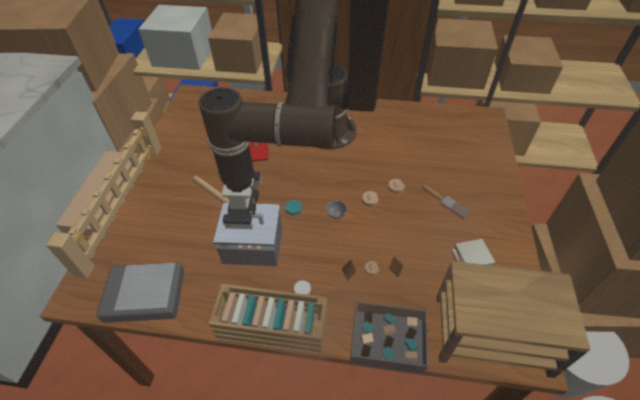

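The lid is raised and still gripped, with an even gap and the clay pieces inside showing through. I'll check its height and level numerically.

```bash
python3 - <<'E'
from h import *
c=cams.capture("scene")
s=sensors.get_state();print(s["time_s"],s["tcp_pos"],s["contact_force"])
pr=[(190+x/3.4,190+y/3.4) for x,y in[(118,63),(308,68),(290,203),(90,195)]]
no=[None,(200+319/4,180+98/4),(200+297/4,180+257/4),(200+54/4,180+249/4)]
from scipy.optimize import minimize_scalar as ms
for a,b in zip(pr,no):
    if b: p=at(c,*a,.1);m=ms(lambda z:np.hypot(*(np.array(proj(c,[*p,z]))-b)),bounds=(.08,.18));print(m.x-.1,m.fun)
E
```

```text
13.3 [ 0.61598815 -0.17349437  0.16744265] [-0.48439288  0.24700126 -4.08023688]
0.02804213129108729 0.1403283584269399
0.02913926978795514 0.16678173040875777
0.02908000822842466 1.1186602719234282
```

The three visible corners are 28–29 mm up, so the lid is level with about a 30 mm gap. The force shows only its weight (4 N). Handing in.

```bash
python3 -c "
from plant import r
print(r.close_job())"
```

```text
the job is handed in; nothing more can be done
None
```

I laid the chipped tally flat midway between the two diamonds and let go of it, then broke the lid's seal. The job is handed in with the lid held level by its handle about 30 mm above the box, and nothing else was moved on purpose or looked disturbed in the last picture.

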